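Set up the specimen inspection stand

ROBOT

A 6-joint arm with a two-finger parallel gripper is mounted at the origin on the work surface. World frame = base frame: x ahead of the robot, y to its left, z up, the work surface at z = 0. Lengths are in m, angles in rad, forces in N, time in s.
With the tool pointing down it reaches from about 0.4 to 0.825 m from the base axis. Payload 7 kg.
Tool frame: the origin (TCP) lies on the centre line of the jaws, within the pads' length; the fingertips stand 22 mm ahead of it and the grasp point (between the pads) lies 3 mm ahead of it; z points along the fingers, y is the line along which they close (so a half turn about z gives the same grasp; the last joint's range is limited). The gripper opens to 88 mm and grips with 3 to 60 N. Pads are 19 mm wide; open, the fingers measure 130 mm over their backs; the gripper's body (78 mm by 193 mm) begins 47 mm behind the grasp point.
Start: joints at [1.425, 0.359, 0.012, 0, -1.224, -0.288], TCP at [0.284, 0.612, 0.249] pointing down, gripper open.
Joint ranges: [-3.07, 3.07], [-1.43, 2.12], [-1.02, 1.25], [-3.03, 1.67], [-3.05, -0], [-3.03, 3.03]. Speed limits (rad/s): [2.39, 2.39, 3.01, 3.14, 3.14, 3.14].

INTERFACE

Orientations are given as [roll, pitch, yaw] about the fixed x, y, z axes, in that order (R = Rz(yaw) Ry(pitch) Rx(roll)).
In Python, from station import arm gives the robot as it stands.
- The arm moves only by the tool arm_command, never from a script. Its argument "series" is one flat list of numbers, 7 for each row, row after row: the turn, a rotation vector about the tool's x, y, z each as a share of 90 degrees, from -1 to 1, then the shift along the tool's x, y, z each as a share of 0.1 m, from -1 to 1, then the opening, from 0 (shut) to 1 (fully open). A call has 1 to 8 rows; each row is the pose to reach, as a shift and turn from the pose commanded when the call began, along the tool's axes at that moment; what a row does not reach only later rows make up. A row lasts 1/8 s, in which the tool goes at most 62.5 mm and 10.7 degrees, less where a joint would pass 70% of its speed; a pose out of reach is approached as far as the arm can. A call with a number of a shift or a turn outside -1 to 1 is refused whole. A call with a gripper value outside its range is refused whole. The fingers move at their own pace and stop on an object; "force" is the grip in N (left out, the last holds). Time passes only in rows, so rows that repeat a pose let the fingers close. It gives the time, the measured TCP pose, the force, the opening and the grip force at its end, in the units of the state.
- arm.get_state(): the state, without advancing time (a new reading comes with each control period).
- arm.grab_frame(name): name is "side" or "top" or "wrist"; returns the picture (420x560x3 uint8, blue, green, red); there is no depth.
- arm.camera_model(name): a dict with "fovy" (degrees; the focal length in pixels is half the picture's height over the tangent of half this angle, whatever the lens; pixels are square), "cx", "cy" (the principal point, pixels), "pose" (4x4, takes a point from camera to world coordinates). Camera axes: x right, y down, z forward; pixel columns grow to the right and rows downward; lengths in m; the calibration is good to about 2 mm. A picture is of the moment at which its call begins: read the wrist's pose just before it. camera_model takes no time and is no camera call; for the wrist camera it gives the pose at the moment of the call.
- arm.job_done(): hands the job in; it is judged then, once.
The state is a dict: "t": time; "q": joint angles; "qd": joint speeds; "joint_efforts": joint torques, N m; "eef_pos": TCP position; "ee_rot": TCP orientation; "force": force on the tool from outside, world axes, zero at the start; "moment": the same for the moment, N m; "width": finger opening in m; "gripper_force": force on a finger pad.
Only numpy, scipy, OpenCV 4.12 (cv2) and the standard library are available. Lean on these libraries where they do the work, as an engineer would, in place of code of your own. Each camera call takes 0.05 s, during which the arm holds its last target. There are 200 camera calls.

TASK

Set up the inspection stand for the next specimen: first slide the red spacer sleeve over the steel spindle beneath the lamp head and lower it, without dropping it, until it sits fully home on the base plate, and let go of it. Then push the blue specimen dish along the table, without lifting it, until it is centred on the round green-edged mark. Leave the white sleeve and the closed jars where they stand.

Things in the scene. Friction and masses are not known exactly. Their poses are not given: they have to be found in the camera images.
- red_sleeve: red plastic spacer sleeve (a tube open at both ends) standing upright on the table: outer diameter 54 mm, bore 34 mm, wall 10 mm, 75 mm tall, about 0.12 kg; origin at the centre of its underside, z along its axis (up)
- white_sleeve: white sleeve of the same size, not used; origin at the centre of its underside
- stand: inspection stand, fixed; origin at table height under the spindle axis, its -x side towards the robot. Blue base plate 15 mm thick, x -55 to 105 mm, 170 mm wide (y). Upright steel spindle, diameter 30 mm, up to 115 mm above the table, its top 6 mm bevelled to diameter 20 mm. Two 14 mm posts at x 90 mm, y +-70 mm carry the lamp head above the spindle
- head (a point): centre of the underside of the round white lamp head (diameter 124 mm, about 65 mm high), 298 mm above the table and 32 mm beyond the spindle, so that it overhangs the spindle by 30 mm on the robot's side: a gripper pointing straight down does not fit above the spindle, one leaning back towards the robot by about 40 degrees does
- spindle_top (a point): centre of the spindle's top face, 115 mm above the table
- seat (a point): point on the spindle axis at the upper face of the base plate, 15 mm above the table: the underside of the sleeve comes here when it is fully home
- dish: round blue specimen dish holding a shell, 100 mm diameter at the rim, 92 mm at the foot, 28 mm high, about 0.2 kg, loose on the table; origin at the centre of its underside
- mark: flat round mark on the table, white disc of 100 mm with a green edge (116 mm over all) and a green dot at its centre; nothing to bump into; origin at its centre
- jar1: closed clear specimen jar with a red cap, diameter 56 mm, 68 mm high; origin at the centre of its underside
- jar2: another such jar
- jar3: another such jar

How it is judged:
By the outcome, as a careful person would: the job done as asked, in the order asked, and still so for the second after the job is handed in, with the robot touching nothing.
It also fails if it takes over 67 s, if anything falls off the work surface, if the arm or the gripper's body presses on something with over 40 N, if the wrist force passes 120 N, or if a joint passes its speed limit or range.

## Working session

There is one attempt and no reset: what is moved stays moved. The work goes in short steps, Python scripts to look and compute and a tool call to move; the robot and the scene stay as the last step left them, time stands still between calls to the robot, and variables do not carry over. Pictures are saved under pics/ and viewed, at most 10 in all, crops included, and the job is handed in when it is done.

Besides the shell and the picture viewer there is one more tool, called after "Emit:" in YAML: its name, and indented under it one key for each argument. arm_command: Moves the arm, as the interface text tells. Its arguments: {"type":"object","properties":{"series":{"type":"array"},"force":{"type":"number"}},"required":["series"]}

```bash
mkdir -p pics; ls; python3 - <<'E'
from station import arm
import cv2,numpy as np
s=arm.get_state();print({k:np.round(v,3).tolist() for k,v in s.items()})
for n in("top","side","wrist"):
    m=arm.camera_model(n);f=arm.grab_frame(n);cv2.imwrite(f"pics/{n}0.png",f)
    print(n,{k:np.round(v,4).tolist() for k,v in m.items()})
E
```

```text
pics
{'t': 0.0, 'q': [1.425, 0.359, 0.011, -0.0, -1.224, -0.288], 'qd': [0.001, -0.001, 0.002, -0.001, 0.001, -0.0], 'joint_efforts': [-0.0, -58.272, 29.305, 6.997, 0.007, -0.0], 'eef_pos': [0.284, 0.612, 0.248], 'ee_rot': [3.14, -0.0, -0.434], 'force': [-0.007, -0.208, -0.493], 'moment': [0.031, 0.022, -0.009], 'gripper_force': 0.0, 'width': 0.087}
top {'fovy': 55.7581, 'cx': 279.1407, 'cy': 205.7489, 'pose': [[-0.1198, -0.9723, 0.2006, 0.3874], [-0.9928, 0.1179, -0.0216, 0.0305], [-0.0027, -0.2017, -0.9794, 1.3281], [0.0, 0.0, 0.0, 1.0]]}
side {'fovy': 51.8503, 'cx': 275.9383, 'cy': 209.3467, 'pose': [[0.7922, -0.3172, 0.5213, 0.0789], [-0.6101, -0.429, 0.6661, -0.6573], [0.0124, -0.8458, -0.5334, 0.721], [0.0, 0.0, 0.0, 1.0]]}
wrist {'fovy': 71.6961, 'cx': 280.1187, 'cy': 209.1195, 'pose': [[-0.4196, -0.8689, -0.2628, 0.3539], [-0.9077, 0.4022, 0.1194, 0.5796], [0.002, 0.2886, -0.9574, 0.3834], [0.0, 0.0, 0.0, 1.0]]}
```

View pics/top0.png

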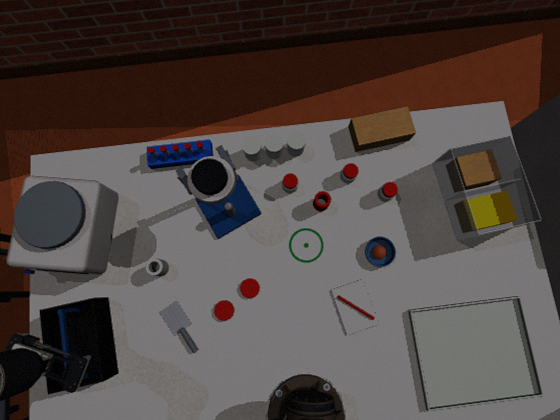

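View pics/side0.png

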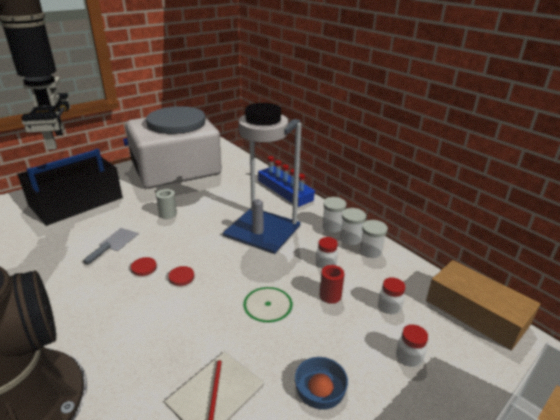

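The top view shows the red sleeve near (322,201), with jar caps at (290,182), (350,172) and (389,190). The dish is at (380,252), the mark at (306,245), the spindle at (228,210) and the white sleeve at (157,268). The side view agrees: sleeve at (332,283), spindle at (258,217).

```bash
cat > h.py <<'E'
import cv2,numpy as np
from station import arm
from scipy.spatial.transform import Rotation as R
def ray(n,uv,m=None):
    m=m or arm.camera_model(n);f=210/np.tan(np.radians(m["fovy"])/2);P=np.array(m["pose"])
    d=P[:3,:3]@np.array([(uv[0]-m["cx"])/f,(uv[1]-m["cy"])/f,1]);return P[:3,3],d
def onz(n,uv,z,m=None):
    o,d=ray(n,uv,m);return o+d*(z-o[2])/d[2]
def proj(n,p,m=None):
    m=m or arm.camera_model(n);f=210/np.tan(np.radians(m["fovy"])/2);P=np.array(m["pose"])
    c=P[:3,:3].T@(np.array(p)-P[:3,3]);return np.array([m["cx"]+f*c[0]/c[2],m["cy"]+f*c[1]/c[2]])
def mask(im,c):
    h=cv2.cvtColor(im,cv2.COLOR_BGR2HSV);H,S,V=[h[...,i].astype(int) for i in range(3)]
    if c=="red": k=((H<8)|(H>172))&(S>140)&(V>60)
    if c=="green": k=(H>45)&(H<85)&(S>80)
    if c=="blue": k=(H>95)&(H<125)&(S>100)&(V>40)
    return (k*255).astype(np.uint8)
def blobs(im,c,a=40):
    k=mask(im,c);cs,_=cv2.findContours(k,cv2.RETR_EXTERNAL,cv2.CHAIN_APPROX_NONE)
    return [x for x in cs if cv2.contourArea(x)>a]
E
python3 - <<'E'
from h import *
t=cv2.imread("pics/top0.png");s=cv2.imread("pics/side0.png")
for n,im in(("top",t),("side",s)):
  for c,zs in(("red",(0,.068,.075)),("green",(0,)),("blue",(0,.015,.028))):
    for b in blobs(im,c):
        (u,v),ax,an=cv2.fitEllipse(b); x,y,w,h=cv2.boundingRect(b)
        print(n,c,np.round([u,v,*ax,cv2.contourArea(b)]).tolist(),"bb",x,y,w,h,[np.round(onz(n,(u,v),z)[:2],3).tolist() for z in zs])
print("spindle", onz("top",(231,205),.115))
cv2.imwrite("pics/c1.png",np.hstack([cv2.resize(t[140:270,170:300],(400,400),interpolation=2),cv2.resize(s[180:260,210:310],(400,400),interpolation=2)]))
E
```

```text
top red [224.0, 310.0, 18.0, 19.0, 278.0] bb 214 301 20 20 [[0.338, 0.221], [0.34, 0.211], [0.34, 0.21]]
top red [356.0, 307.0, 2.0, 47.0, 64.0] bb 338 296 36 23 [[0.296, -0.205], [0.301, -0.193], [0.301, -0.192]]
top red [249.0, 288.0, 18.0, 19.0, 266.0] bb 240 279 19 19 [[0.398, 0.131], [0.398, 0.126], [0.398, 0.126]]
top red [322.0, 199.0, 15.0, 15.0, 176.0] bb 315 191 16 16 [[0.666, -0.149], [0.651, -0.14], [0.65, -0.139]]
top red [390.0, 189.0, 13.0, 14.0, 148.0] bb 383 182 15 14 [[0.673, -0.385], [0.658, -0.364], [0.657, -0.361]]
top red [290.0, 180.0, 13.0, 14.0, 143.0] bb 283 174 15 14 [[0.744, -0.047], [0.726, -0.043], [0.724, -0.042]]
top red [351.0, 170.0, 13.0, 14.0, 136.0] bb 343 164 15 13 [[0.756, -0.261], [0.737, -0.246], [0.735, -0.244]]
top green [306.0, 245.0, 33.0, 34.0, 872.0] bb 289 228 34 35 [[0.516, -0.071]]
top blue [62.0, 329.0, 4.0, 54.0, 122.0] bb 58 309 9 43 [[0.341, 0.743], [0.341, 0.734], [0.342, 0.728]]
top blue [378.0, 253.0, 24.0, 28.0, 486.0] bb 365 239 28 28 [[0.461, -0.307], [0.46, -0.303], [0.459, -0.3]]
top blue [229.0, 207.0, 52.0, 56.0, 1616.0]
[... 13923 characters left out ...]
815, 4.526], [1.796, 4.471]]
side green [267.0, 304.0, 34.0, 46.0, 55.0] bb 244 291 48 31 [[0.516, -0.072]]
side blue [318.0, 383.0, 34.0, 50.0, 692.0] bb 296 358 49 49 [[0.469, -0.298], [0.461, -0.306], [0.454, -0.312]]
side blue [264.0, 230.0, 34.0, 68.0, 1398.0] bb 224 210 75 42 [[0.686, 0.174], [0.673, 0.157], [0.662, 0.142]]
side blue [305.0, 194.0, 16.0, 22.0, 240.0] bb 298 183 17 23 [[0.919, 0.261], [0.902, 0.242], [0.886, 0.225]]
side blue [278.0, 181.0, 22.0, 42.0, 645.0] bb 259 166 35 35 [[0.9, 0.385], [0.883, 0.363], [0.868, 0.344]]
side blue [66.0, 172.0, 28.0, 80.0, 509.0] bb 28 149 76 43 [[0.333, 0.889], [0.328, 0.857], [0.323, 0.829]]
spindle [0.65626586 0.15266382 0.115     ]
```

View pics/c1.png

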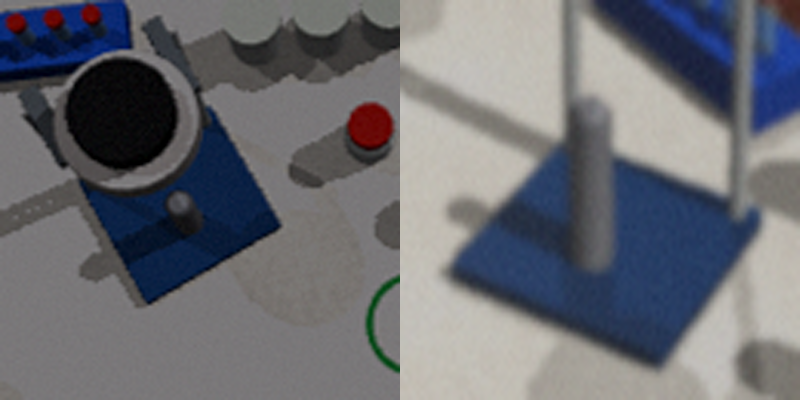

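The spindle top is at about (228,205) in the top view and (257,201) in the side view. The plate is yawed about 30°. I'll add a planning helper and start moving.

```bash
cat >> h.py <<'E'
def lean(L,psi):
    L,psi=np.radians([L,psi]);c,s=np.cos(L),np.sin(L);a,b=np.cos(psi),np.sin(psi)
    return np.array([[-c*a,-b,s*a],[-c*b,a,s*b],[-s,0,-c]])
def plan(p,Rt,grasp=True):
    s=arm.get_state();Rc=R.from_euler("xyz",s["ee_rot"]).as_matrix()
    p=np.array(p,float)-(Rt[:,2]*.003 if grasp else 0)
    w=R.from_matrix(Rc.T@Rt).as_rotvec()/(np.pi/2);d=Rc.T@(p-np.array(s["eef_pos"]))/.1
    print("t %.2f"%s["t"],"turn",np.round(w,3),"shift",np.round(d,3),"q",np.round(s["q"],2))
E
python3 - <<'E'
from h import *
# stand: spindle from two rays, plate corners from top crop
o1,d1=ray("top",(227.8,205.3));o2,d2=ray("side",(257.3,201.5))
k=np.linalg.lstsq(np.c_[d1,-d2],o2-o1,rcond=None)[0];print("spindle top",o1+k[0]*d1,o2+k[1]*d2)
a=onz("top",(170+148/3.077,140+302/3.077),.015);b=onz("top",(170+280/3.077,140+226/3.077),.015);c=onz("side",(210+55/4,180+268/5),.015);d=onz("side",(210+260/4,180+362/5),.015)
for p,q in((a,b),(c,d)):
    v=(p-q)[:2];print(p,q,np.linalg.norm(v)); n=np.array([v[1],-v[0]])/np.linalg.norm(v);print("yaw",np.degrees(np.arctan2(n[1],n[0])),"spindle",(p+q)[:2]/2+.055*n)
o1,d1=ray("top",(322,199))
for n in("top","side"): print(n,proj(n,(.65,-.139,.075)),proj(n,(.65,-.139,0)))
plan((.5,-.11,.25),lean(45,-12))
E
```

```text
spindle top [0.65683393 0.16283238 0.11356681] [0.65638828 0.16309398 0.11349645]
[0.57157078 0.21605289 0.015     ] [0.63737636 0.06528824 0.015     ] 0.1645003167760618
yaw 23.580248863823943 spindle [0.65488111 0.16267238]
[0.57332591 0.21043995 0.015     ] [0.63668305 0.05673016 0.015     ] 0.16625531039497315
yaw 22.400804705590463 spindle [0.65585422 0.15454464]
top [322.46668553 198.77473499] [320.180021   203.57757328]
side [332.03322325 271.86074168] [329.45886425 296.09726342]
t 0.15 turn [ 0.714 -0.082  1.724] shift [ 4.979  5.647 -0.035] q [ 1.43  0.36  0.01 -0.   -1.22 -0.29]
```

Emit:
arm_command:
  series: [0, 0, 0.2, 0.4, 0.4, 0, 1, 0, 0, 0.35, 0.8, 0.8, 0, 1, 0, 0, 0.5, 1, 1, 0, 1, 0, 0, 0.6, 1, 1, 0, 1]

```text
t: 0.65
eef_pos: [0.333, 0.4776, 0.249]
ee_rot: [3.142, 0.0, -1.192]
force: [-0.5, 1.0, -0.4]
width: 0.0876
gripper_force: 0.0
```

Emit:
arm_command:
  series: [0, 0, 0.12, 0.5, 0.05, 0, 1, 0, 0, 0.24, 1, 0.1, 0, 1]

```text
t: 0.9
eef_pos: [0.3609, 0.3821, 0.2481]
ee_rot: [3.141, -0.001, -1.564]
force: [0.9, 0.9, -0.1]
width: 0.0874
gripper_force: 0.0
```

```bash
python3 -c "
from h import *
plan((.5,-.11,.25),lean(45,-12))"
```

```text
t 0.90 turn [ 0.444 -0.358  1.072] shift [ 4.926 -1.337 -0.037] q [ 1.19  0.11 -0.31 -0.   -1.14 -1.18]
```

Emit:
arm_command:
  series: [0, 0, 0.12, 0.5, -0.15, 0, 1, 0, 0, 0.24, 1, -0.3, 0, 1]

```text
t: 1.15
eef_pos: [0.3922, 0.282, 0.2485]
ee_rot: [3.142, -0.0, -1.94]
force: [0.7, 0.5, 0.7]
width: 0.0874
gripper_force: 0.0
```

Emit:
arm_command:
  series: [0, 0, 0.12, 0.5, 0.15, 0, 1, 0, 0, 0.24, 1, 0.3, 0, 1]

```text
t: 1.4
eef_pos: [0.328, 0.199, 0.2481]
ee_rot: [-3.141, -0.001, -2.317]
force: [-0.4, 0.5, 1.5]
width: 0.0874
gripper_force: 0.0
```

```bash
python3 -c "
from h import *
plan((.5,-.11,.25),lean(45,-12))"
```

```text
t 1.40 turn [ 0.258 -0.454  0.623] shift [ 1.113 -3.343 -0.039] q [ 1.07 -0.15 -0.57 -0.   -1.15 -1.81]
```

Emit:
arm_command:
  series: [0.03, -0.05, 0.08, 0.15, -0.5, 0, 1, 0.07, -0.12, 0.16, 0.3, -1, 0, 1]

```text
t: 1.65
eef_pos: [0.3831, 0.1107, 0.2492]
ee_rot: [-3.055, 0.205, -2.555]
force: [1.0, -1.2, 0.2]
width: 0.0877
gripper_force: 0.0
```

```bash
python3 -c "
from h import *
plan((.5,-.11,.25),lean(45,-12))"
```

```text
t 1.65 turn [ 0.193 -0.329  0.465] shift [ 0.25  -2.468  0.132] q [ 0.93 -0.29 -0.76  0.19 -0.94 -2.02]
```

Emit:
arm_command:
  series: [0.05, -0.08, 0.1, 0.05, -0.5, 0.02, 1, 0.09, -0.16, 0.2, 0.1, -1, 0.05, 1]

```text
t: 1.9
eef_pos: [0.4293, 0.0218, 0.2509]
ee_rot: [-3.015, 0.456, -2.819]
force: [2.3, -1.4, 0.5]
width: 0.0875
gripper_force: 0.0
```

```bash
python3 -c "
from h import *
plan((.5,-.11,.25),lean(45,-12))"
```

```text
t 1.90 turn [ 0.12  -0.186  0.288] shift [-0.216 -1.44   0.276] q [ 0.74 -0.38 -0.99  0.5  -0.65 -2.37]
```

```bash
python3 -c "
from h import *
plan((.55,-.09,.25),lean(28,-5))
plan((.55,-.12,.22),lean(42,-12))"
```

```text
t 1.90 turn [ 0.039 -0.006  0.233] shift [-0.706 -1.385  0.505] q [ 0.74 -0.38 -0.99  0.5  -0.65 -2.37]
t 1.90 turn [ 0.112 -0.154  0.291] shift [-0.482 -1.634  0.768] q [ 0.74 -0.38 -0.99  0.5  -0.65 -2.37]
```

Emit:
arm_command:
  series: [0.02, 0, 0.08, -0.35, -0.4, 0.25, 1, 0.03, 0, 0.16, -0.7, -0.9, 0.5, 1]

```text
t: 2.15
eef_pos: [0.533, -0.0427, 0.2477]
ee_rot: [-3.094, 0.477, -3.1]
force: [-0.5, 3.4, 1.8]
width: 0.0877
gripper_force: 0.0
```

```bash
python3 -c "
from h import *
plan((.55,-.12,.22),lean(42,-12))"
```

```text
t 2.15 turn [ 0.061 -0.159  0.136] shift [ 0.012 -0.76   0.317] q [ 0.4  -0.14 -0.83  0.45 -0.49 -2.3 ]
```

Emit:
arm_command:
  series: [0.03, -0.08, 0.07, 0, -0.38, 0.15, 1, 0.06, -0.16, 0.14, 0, -0.76, 0.32, 1, 0.06, -0.16, 0.14, 0, -0.76, 0.32, 1]

```text
t: 2.52
eef_pos: [0.5794, -0.1261, 0.2738]
ee_rot: [-3.125, 0.666, 2.975]
force: [2.1, -1.2, 3.5]
width: 0.0876
gripper_force: 0.0
```

```bash
python3 - <<'E'
from h import *
plan((.65,-.139,.057),lean(42,-12))
s=arm.get_state();m=arm.camera_model("wrist");f=arm.grab_frame("wrist");cv2.imwrite("pics/w1.png",f)
print(s["eef_pos"],s["ee_rot"],np.round(m["pose"],4).tolist(),proj("wrist",(.65,-.139,.075),m),proj("wrist",(.65,-.139,0),m))
E
```

```text
t 2.52 turn [ 0.007 -0.042  0.021] shift [0.777 0.027 2.117] q [-0.08 -0.11 -1.    1.29 -0.07 -2.92]
[ 0.579395   -0.12611777  0.2737543 ] [-3.12468648  0.66626434  2.9748761 ] [[0.1752, 0.5692, 0.8033, 0.4361], [0.9844, -0.0901, -0.1508, -0.0997], [-0.0135, 0.8172, -0.5761, 0.3321], [0.0, 0.0, 0.0, 1.0]] [282.12569154 133.44637631] [282.68632043  94.04115501]
```

View pics/w1.png

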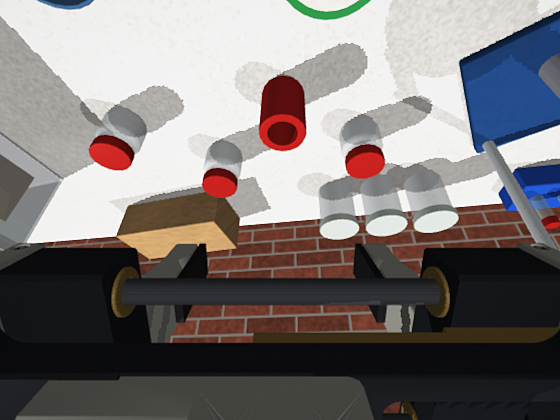

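The wrist view shows the sleeve's top ring at (283,131), against a prediction of (282,133), so (0.650,-0.139) is confirmed. The wrist is close to its joint limits, though. I'll fit a kinematic model to choose lean azimuths that stay in range.

```bash
cat > fk.py <<'E'
import numpy as np
from scipy.optimize import least_squares
from scipy.spatial.transform import Rotation as R
D=[([1.425,.359,.011,0,-1.224,-.288],[.284,.612,.248],[3.14,0,-.434]),
([1.19,.11,-.31,0,-1.14,-1.18],[.3609,.3821,.2481],[3.141,0,-1.564]),
([1.07,-.15,-.57,0,-1.15,-1.81],[.328,.199,.2481],[-3.141,0,-2.317]),
([.93,-.29,-.76,.19,-.94,-2.02],[.3831,.1107,.2492],[-3.055,.205,-2.555]),
([.74,-.38,-.99,.5,-.65,-2.37],[.4293,.0218,.2509],[-3.015,.456,-2.819]),
([.4,-.14,-.83,.45,-.49,-2.3],[.533,-.0427,.2477],[-3.094,.477,-3.1]),
([-.08,-.11,-1.,1.29,-.07,-2.92],[.5794,-.1261,.2738],[-3.125,.666,2.975])]
e=lambda a,t:R.from_euler(a,t).as_matrix()
LO=np.array([-3.07,-1.43,-1.02,-3.03,-3.05,-3.03]);HI=np.array([3.07,2.12,1.25,1.67,0,3.03])
def fk(q,P,s=(1,1)):
    h,a,b,L1,L2,o,d=P
    A=e('z',q[0]);F=A@e('y',q[1]-q[2])       # forearm x axis
    U=A@e('y',q[1])
    W=F@e('x',s[0]*q[3])@e('y',-q[4])       # tool dir = W x
    T=W@np.array([[0,0,1],[-1,0,0],[0,-1,0.]])  # q6=0: tool x to the right, z ahead
    p=A@[a,-b,h]+U@[0,0,L1]+F@[L2,0,o]+W@[d,0,0]
    return p,T@e('z',s[1]*q[5])
def fit(s):
    f=lambda P:np.concatenate([fk(q,P,s)[0]-p for q,p,_ in D])
    r=least_squares(f,[.4,.05,.19,.4,.4,.0,.25]);
    ro=[R.from_matrix(fk(q,r.x,s)[1].T@e('xyz',o)).magnitude() for q,p,o in D]
    return r.x,np.abs(r.fun).max(),max(ro)
def ik(p,Rt,P,s,q0):
    f=lambda q:np.concatenate([10*(fk(q,P,s)[0]-p),(fk(q,P,s)[1]-Rt).ravel()])
    r=least_squares(f,np.clip(q0,LO+.01,HI-.01),bounds=(LO,HI));return r.x,np.abs(r.fun).max()
E
python3 - <<'E'
from fk import *
for s in((1,1),(1,-1),(-1,1),(-1,-1)): P,a,b=fit(s);print(s,np.round(P,3),round(a,4),round(b,3))
E
```

```text
(1, 1) [-1.143  0.692  0.181  0.557 -0.476  0.496 -0.208] 0.1157 3.014
(1, -1) [-1.143  0.692  0.181  0.557 -0.476  0.496 -0.208] 0.1157 2.572
(-1, 1) [-0.022  0.292  0.166  0.608  0.108  0.086  0.355] 0.1096 2.657
(-1, -1) [-0.022  0.292  0.166  0.608  0.108  0.086  0.355] 0.1096 0.011
```

```bash
python3 - <<'E'
s=open('fk.py').read()
s=s.replace("h,a,b,L1,L2,o,d=P","h,a,b,L1,L2,o,d,g,k,m=P").replace("W@[d,0,0]","W@[d,-g,k]+F@e('x',s[0]*q[3])@[0,0,m]").replace(".0,.25])",".0,.25,0,0,0])").replace("f=lambda P:np.concatenate([fk","f=lambda P:np.concatenate([.003*np.asarray(P)]+[fk")
open('fk.py','w').write(s)
from fk import *
s=(-1,-1);P,a,b=fit(s);print(np.round(P,3),a,b)
print([np.round(1e3*(fk(q,P,s)[0]-p)).tolist() for q,p,_ in D])
E
```

```text
[ 0.21   0.016  0.002  0.601  0.455 -0.015  0.362  0.19  -0.006  0.006] 0.0029236453685507757 0.011490476640521599
[[-0.0, -1.0, -2.0], [-0.0, 3.0, 3.0], [-0.0, 0.0, -0.0], [1.0, -3.0, 0.0], [1.0, 1.0, -1.0], [-1.0, -0.0, 0.0], [0.0, 0.0, 0.0]]
```

```bash
cat > scan.py <<'E'
from fk import *
from h import lean
s=(-1,-1);P,_,_=fit(s)
rng=np.random.default_rng(0)
sites={"sl_lo":(.65,-.139,.057),"sl_hi":(.65,-.139,.2),"sp_hi":(.656,.163,.182),"sp_lo":(.656,.163,.072),"sp_back":(.53,.11,.19)}
if __name__=="__main__":
  seeds=[[0,.3,-.5,x,-.5,y] for x in(-2.5,-1.2,0,1.2) for y in(-2.5,-1,.5,2)]
  for flip in(0,1):
   for L in(40,46):
    for n,c in sites.items():
      out=[]
      for psi in range(-40,81,10):
        Rt=lean(L,psi)@(np.diag([-1,-1,1]) if flip else np.eye(3));p=np.array(c)-.003*Rt[:,2]
        best=None
        for q0 in seeds:
            q,er=ik(p,Rt,P,s,q0)
            mg=np.min(np.minimum(q-LO,HI-q))
            if er<.003 and (best is None or mg>best[0]): best=(mg,q)
        if best: out.append((psi,round(best[0],2),np.round(best[1],1).tolist()))
      print(flip,L,n,[(o[0],o[1]) for o in out], out[len(out)//2][2] if out else "")
E
timeout 500 python3 scan.py
```

```text
0 40 sl_lo [(10, np.float64(0.26)), (20, np.float64(0.45)), (30, np.float64(0.61)), (40, np.float64(0.76)), (50, np.float64(0.89)), (60, np.float64(0.98)), (70, np.float64(1.06)), (80, np.float64(1.13))] [-0.4, 0.5, -0.1, -0.9, -0.9, 0.2]
0 40 sl_hi [(10, np.float64(0.31)), (20, np.float64(0.54)), (30, np.float64(0.73)), (40, np.float64(0.89)), (50, np.float64(0.97)), (60, np.float64(1.06)), (70, np.float64(1.13)), (80, np.float64(1.04))] [-0.3, 0.3, -0.0, -0.8, -1.0, -0.0]
0 40 sp_hi [(-40, np.float64(0.28)), (-30, np.float64(0.18)), (30, np.float64(0.01)), (40, np.float64(0.39)), (50, np.float64(0.6)), (60, np.float64(0.78)), (70, np.float64(0.93)), (80, np.float64(1.02))] [0.3, 0.2, -0.3, -0.7, -0.6, -0.5]
0 40 sp_lo [(-40, np.float64(0.13)), (30, np.float64(0.1)), (40, np.float64(0.34)), (50, np.float64(0.52)), (60, np.float64(0.68)), (70, np.float64(0.83)), (80, np.float64(0.96))] [0.2, 0.4, -0.3, -1.0, -0.5, -0.1]
0 40 sp_back [(-40, np.float64(0.03)), (40, np.float64(0.4)), (50, np.float64(0.55)), (60, np.float64(0.63)), (70, np.float64(0.71)), (80, np.float64(0.78))] [0.1, 0.
[... 2569 characters left out ...]
, np.float64(0.24)), (30, np.float64(0.04)), (60, np.float64(0.08)), (70, np.float64(0.17)), (80, np.float64(0.25))] [-0.4, 0.4, 0.0, -0.9, -1.2, -2.9]
1 46 sp_hi [(-40, np.float64(0.23)), (-30, np.float64(0.05)), (30, np.float64(0.05)), (40, np.float64(0.36)), (50, np.float64(0.1)), (80, np.float64(0.05))] [0.3, 0.2, -0.3, -0.8, -0.4, 2.7]
1 46 sp_lo [(-40, np.float64(0.02)), (0, np.float64(0.0)), (20, np.float64(0.0)), (50, np.float64(0.04)), (60, np.float64(0.11)), (70, np.float64(0.18)), (80, np.float64(0.24))] [0.1, 0.4, -0.3, -1.2, -0.6, -3.0]
1 46 sp_back [(40, np.float64(0.27)), (50, np.float64(0.0)), (70, np.float64(0.07)), (80, np.float64(0.17))] [-0.0, 0.2, -0.3, -0.9, -1.0, -3.0]
```

```bash
python3 - <<'E'
from scan import *
q=np.array([-.08,-.11,-1.,1.29,-.07,-2.92])
pth=[((.6,-.12,.27),(30,-8)),((.6,-.12,.27),(20,0)),((.6,-.12,.27),(15,20)),((.6,-.12,.27),(25,30)),((.6,-.12,.25),(35,30)),((.61,-.15,.2),(44,30)),((.65,-.139,.057),(44,30)),((.65,-.139,.2),(44,30)),((.56,0,.2),(44,40)),((.56,.08,.2),(44,45)),((.656,.163,.182),(44,45)),((.656,.163,.072),(44,45)),((.656,.163,.072),(44,40))]
for c,(L,psi) in pth:
    Rt=lean(L,psi);q,er=ik(np.array(c)-.003*Rt[:,2],Rt,P,s,q);print(c,L,psi,np.round(q,2),round(er,4))
from h import plan
plan(pth[1][0],lean(20,0));plan(pth[3][0],lean(25,30))
E
```

```text
(0.6, -0.12, 0.27) 30 -8 [ 0.2  -0.04 -0.68  0.39 -0.46 -2.22] 0.0
(0.6, -0.12, 0.27) 20 0 [ 0.15  0.05 -0.4   0.07 -0.77 -1.77] 0.0
(0.6, -0.12, 0.27) 15 20 [ 0.08  0.12 -0.24 -0.08 -0.96 -1.26] 0.0
(0.6, -0.12, 0.27) 25 30 [-0.03  0.08 -0.24 -0.29 -0.89 -0.88] 0.0
(0.6, -0.12, 0.25) 35 30 [-0.13  0.07 -0.28 -0.52 -0.78 -0.62] 0.0
(0.61, -0.15, 0.2) 44 30 [-0.35  0.18 -0.27 -0.86 -0.78 -0.16] 0.0
(0.65, -0.139, 0.057) 44 30 [-0.38  0.44 -0.26 -1.11 -0.65  0.18] 0.0
(0.65, -0.139, 0.2) 44 30 [-0.3   0.22 -0.22 -0.85 -0.74 -0.22] 0.0
(0.56, 0, 0.2) 44 40 [-0.1   0.06 -0.41 -0.87 -0.71 -0.2 ] 0.0
(0.56, 0.08, 0.2) 44 45 [ 0.08  0.05 -0.43 -0.85 -0.64 -0.28] 0.0
(0.656, 0.163, 0.182) 44 45 [ 0.25  0.2  -0.31 -0.81 -0.51 -0.42] 0.0
(0.656, 0.163, 0.072) 44 45 [ 0.14  0.38 -0.31 -1.13 -0.48  0.  ] 0.0
(0.656, 0.163, 0.072) 44 40 [ 0.18  0.37 -0.34 -1.14 -0.39 -0.07] 0.0
t 2.58 turn [-0.064  0.2   -0.096] shift [-0.151  0.117  0.113] q [-0.09 -0.11 -1.    1.31 -0.07 -2.93]
t 2.58 turn [-0.243  0.136 -0.378] shift [-0.151  0.111  0.114] q [-0.09 -0.11 -1.    1.31 -0.07 -2.93]
```

Clean path. I'll follow it.

Emit:
arm_command:
  series: [-0.03, 0.1, -0.05, -0.08, 0.06, 0.06, 1, -0.06, 0.2, -0.1, -0.15, 0.12, 0.11, 1, -0.06, 0.2, -0.1, -0.15, 0.12, 0.11, 1, -0.16, 0.21, -0.25, -0.15, 0.11, 0.11, 1, -0.24, 0.14, -0.38, -0.15, 0.11, 0.11, 1, -0.24, 0.14, -0.38, -0.15, 0.11, 0.11, 1]

```text
t: 3.32
eef_pos: [0.5976, -0.1185, 0.2728]
ee_rot: [-3.105, 0.434, -2.862]
force: [0.2, -1.2, 0.5]
width: 0.0874
gripper_force: 0.0
```

```bash
python3 -c "
from h import *
print(arm.get_state()['eef_pos'],np.degrees(arm.get_state()['ee_rot']))
plan((.61,-.155,.2),lean(44,30))"
```

```text
[ 0.59761899 -0.11845479  0.27279079] [-177.91804609   24.88088619 -163.99348521]
t 3.33 turn [-0.111 -0.214 -0.125] shift [ 0.299 -0.367  0.654] q [ 0.1   0.03 -0.4  -0.06 -0.71 -1.36]
```

Emit:
arm_command:
  series: [-0.05, -0.11, -0.06, 0.15, -0.18, 0.3, 1, -0.11, -0.21, -0.12, 0.3, -0.37, 0.65, 1, -0.11, -0.21, -0.12, 0.3, -0.37, 0.65, 1]

```text
t: 3.7
eef_pos: [0.5985, -0.15, 0.2083]
ee_rot: [3.112, 0.635, -2.719]
force: [-1.3, -0.2, -0.7]
width: 0.0878
gripper_force: 0.0
```

```bash
python3 -c "
from h import *
plan((.59,-.1736,.129),lean(44,30));plan((.65,-.139,.057),lean(44,30))"
```

```text
t 3.70 turn [-0.022 -0.084 -0.05 ] shift [ 0.615 -0.198  0.499] q [-0.21  0.14 -0.31 -0.62 -0.7  -0.54]
t 3.70 turn [-0.022 -0.084 -0.05 ] shift [ 0.487 -0.158  1.489] q [-0.21  0.14 -0.31 -0.62 -0.7  -0.54]
```

Emit:
arm_command:
  series: [-0.02, -0.08, -0.05, 0.3, -0.1, 0.25, 1, -0.02, -0.08, -0.05, 0.61, -0.2, 0.5, 1, -0.02, -0.08, -0.05, 0.61, -0.2, 0.5, 1]

```text
t: 4.08
eef_pos: [0.587, -0.1766, 0.1287]
ee_rot: [3.14, 0.758, -2.627]
force: [-0.2, -0.3, 1.0]
width: 0.0876
gripper_force: 0.0
```

```bash
python3 - <<'E'
from h import *
plan((.65,-.139,.057),lean(44,30))
m=arm.camera_model("wrist");f=arm.grab_frame("wrist");cv2.imwrite("pics/w2.png",f)
print(proj("wrist",(.65,-.139,.075),m),proj("wrist",(.65,-.139,0),m))
E
```

```text
t 4.08 turn [-0.003 -0.006 -0.004] shift [-0.039  0.016  0.995] q [-0.44  0.28 -0.31 -0.97 -0.75  0.05]
[281.50341966 240.45364126] [281.16800884 168.89917566]
```

View pics/w2.png

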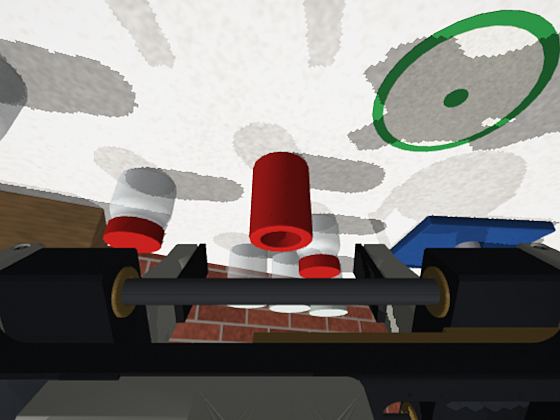

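The sleeve's ring is at (281,238), against a predicted (281.5,240.5), and it is centred between the fingers. Advancing.

Emit:
arm_command:
  series: [0, -0.01, 0, -0.02, 0.01, 0.35, 1, 0, -0.01, 0, -0.04, 0.02, 0.7, 1, 0, -0.01, 0, -0.04, 0.02, 1, 1, 0, -0.01, 0, -0.04, 0.02, 1, 1]

```text
t: 4.62
eef_pos: [0.6503, -0.1378, 0.0612]
ee_rot: [-3.14, 0.774, -2.622]
force: [0.1, 0.2, 0.3]
width: 0.0875
gripper_force: 0.0
```

```bash
python3 -c "
from h import *
plan((.65,-.139,.057),lean(44,30))"
```

```text
t 4.62 turn [-0.003  0.004 -0.002] shift [ 0.036 -0.009 -0.006] q [-0.37  0.43 -0.26 -1.11 -0.65  0.17]
```

Closing.

Emit:
arm_command:
  series: [0, 0, 0, 0, -0.01, 0, 0.5, 0, 0, 0, 0, -0.01, 0, 0.5, 0, 0, 0, 0, -0.01, 0, 0.5, 0, 0, 0, 0, -0.01, 0, 0.5, 0, 0, 0, 0, -0.01, 0, 0.5, 0, 0, 0, 0, -0.01, 0, 0.5]
  force: 25

```text
t: 5.38
eef_pos: [0.6502, -0.1416, 0.0633]
ee_rot: [-3.136, 0.775, -2.621]
force: [-3.4, 0.4, 6.0]
width: 0.0538
gripper_force: 25.0
```

```bash
python3 -c "
from h import *
plan((.65,-.139,.09),lean(44,30));plan((.63,-.12,.15),lean(44,30))"
```

```text
t 5.38 turn [-0.005  0.004 -0.002] shift [-0.195  0.022 -0.213] q [-0.38  0.43 -0.26 -1.11 -0.65  0.17]
t 5.38 turn [-0.005  0.004 -0.002] shift [-0.558  0.283 -0.699] q [-0.38  0.43 -0.26 -1.11 -0.65  0.17]
```

Emit:
arm_command:
  series: [0, 0, 0, -0.2, 0, -0.21, 0.5, 0, 0, 0, -0.35, 0.1, -0.4, 0.5, 0, 0, 0, -0.56, 0.28, -0.7, 0.5, 0, 0, 0, -0.56, 0.28, -0.7, 0.5]

```text
t: 5.88
eef_pos: [0.6287, -0.1209, 0.1548]
ee_rot: [-3.131, 0.777, -2.617]
force: [0.5, 0.5, -1.4]
width: 0.0536
gripper_force: 25.0
```

```bash
cat >> h.py <<'E'
RP=R.from_euler("xyz",[-3.136,.775,-2.621]).as_matrix()
def held(dpsi): return R.from_euler("z",dpsi,degrees=True).as_matrix()@RP
E
python3 -c "
from h import *
print(arm.get_state()['width'])
plan((.57,-.03,.2),held(8));plan((.55,.08,.2),held(15))"
```

```text
0.053588815067966096
t 5.88 turn [-0.064  0.001 -0.062] shift [-0.279  1.073 -0.401] q [-0.3   0.25 -0.3  -0.95 -0.67 -0.09]
t 5.88 turn [-0.118  0.    -0.117] shift [-0.549  2.126 -0.148] q [-0.3   0.25 -0.3  -0.95 -0.67 -0.09]
```

Emit:
arm_command:
  series: [-0.02, 0, -0.02, -0.09, 0.35, -0.13, 0.5, -0.04, 0, -0.04, -0.18, 0.7, -0.26, 0.5, -0.06, 0, -0.06, -0.28, 1, -0.4, 0.5]

```text
t: 6.25
eef_pos: [0.571, -0.0373, 0.1985]
ee_rot: [-3.14, 0.772, -2.491]
force: [0.2, 0.4, -0.5]
width: 0.0539
gripper_force: 25.0
```

```bash
python3 -c "
from h import *
plan((.55,.06,.2),held(15))"
```

```text
t 6.25 turn [-0.056 -0.002 -0.06 ] shift [-0.314  0.899  0.253] q [-0.17  0.09 -0.38 -0.88 -0.72 -0.17]
```

Emit:
arm_command:
  series: [-0.02, 0, -0.02, -0.1, 0.3, 0.08, 0.5, -0.04, 0, -0.04, -0.2, 0.6, 0.17, 0.5, -0.06, 0, -0.06, -0.31, 0.9, 0.25, 0.5, -0.06, 0, -0.06, -0.31, 0.9, 0.25, 0.5]

```text
t: 6.75
eef_pos: [0.5486, 0.059, 0.2022]
ee_rot: [-3.142, 0.773, -2.357]
force: [-0.2, -0.9, -1.7]
width: 0.0538
gripper_force: 25.0
```

```bash
python3 -c "
from h import *
s=arm.get_state();print(s['eef_pos'],s['ee_rot'],R.from_matrix(RP.T@R.from_euler('z',-15,degrees=True).as_matrix()@R.from_euler('xyz',s['ee_rot']).as_matrix()).as_rotvec())
plan((.607,.114,.19),held(15));plan((.656,.163,.19),held(15))"
```

```text
[0.54859623 0.05900694 0.20222652] [-3.14158324  0.77271605 -2.35708434] [-0.0070623   0.00227971 -0.00152   ]
t 6.75 turn [ 0.004 -0.001  0.001] shift [-0.489 -0.023  0.617] q [ 0.02  0.04 -0.43 -0.87 -0.68 -0.22]
t 6.75 turn [ 0.004 -0.001  0.001] shift [-0.985 -0.023  1.101] q [ 0.02  0.04 -0.43 -0.87 -0.68 -0.22]
```

Emit:
arm_command:
  series: [0, 0, 0, -0.25, -0.01, 0.3, 0.5, 0, 0, 0, -0.49, -0.02, 0.62, 0.5, 0, 0, 0, -0.75, -0.02, 0.88, 0.5, 0, 0, 0, -0.75, -0.02, 0.88, 0.5, 0, 0, 0, -0.75, -0.02, 0.88, 0.5]

```text
t: 7.38
eef_pos: [0.632, 0.1367, 0.1911]
ee_rot: [-3.141, 0.772, -2.359]
force: [-0.9, -0.7, -1.5]
width: 0.0537
gripper_force: 25.0
```

```bash
python3 - <<'E'
from h import *
plan((.656,.163,.19),held(15));print(arm.get_state()['eef_pos'])
t=arm.grab_frame("top");s=arm.grab_frame("side");w=arm.grab_frame("wrist")
a=cv2.resize(t[160:250,180:280],(400,360),interpolation=2);b=cv2.resize(s[130:260,190:310],(332,360),interpolation=2)
cv2.imwrite("pics/a3.png",np.hstack([a,b]));cv2.imwrite("pics/w3.png",w);cv2.imwrite("pics/s3.png",s);cv2.imwrite("pics/t3.png",t)
E
```

```text
t 7.38 turn [ 0.003 -0.002 -0.   ] shift [-0.247  0.017  0.225] q [ 0.2   0.17 -0.33 -0.83 -0.54 -0.38]
[0.63202075 0.13674797 0.19108812]
```

View pics/a3.png

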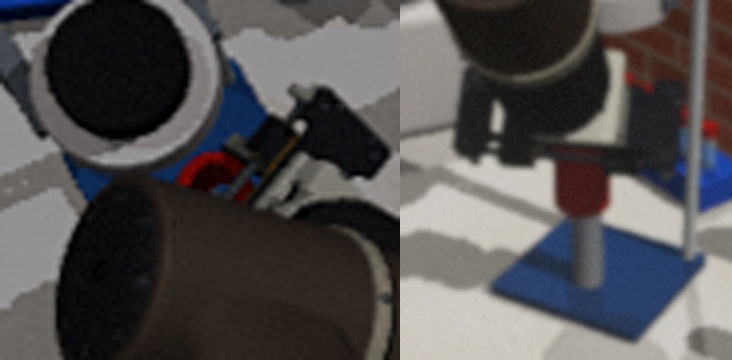

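View pics/w3.png

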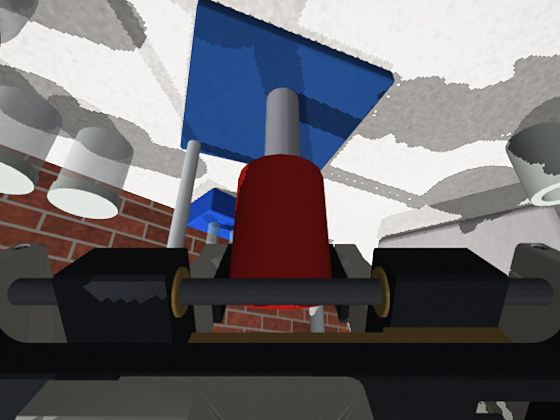

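The wrist view has the spindle at columns 266–299 and the sleeve at about 240–328, both centred near 282. In the side crop the sleeve sits just above the spindle and slightly to its left. Next: vertical-axis bearings from both cameras.

```bash
cat >> h.py <<'E'
def edges(im,kind,v,u0,u1):
    r=cv2.GaussianBlur(im,(3,3),0)[v,u0:u1].astype(float)
    x=r[:,2]-r[:,:2].max(1) if kind=="red" else -(r[:,0]-r[:,2])   # redness / not-blueness
    c=len(x)//2;hi=np.median(x[c-2:c+3]);out=[]
    for st in(-1,1):
        i=c
        lo=x[:c].min() if st<0 else x[c:].min();th=(hi+lo)/2
        while 0<i<len(x)-1 and x[i]>th:i+=st
        out.append(u0+i-st*(th-x[i])/(x[i-st]-x[i]))
    return out
def bearing(n,m,im,kind,rows,u0,u1):
    b=[]
    for v in rows:
        e=edges(im,kind,v,u0,u1);a=[]
        for u in e:
            o,d=ray(n,(u,v),m);a.append(np.arctan2(d[1],d[0]))
        b.append([np.mean(a),*e])
    b=np.array(b);return o[:2],np.median(b[:,0]),np.round(np.median(b,0)[1:],1),b[:,0].std()
def cross(A,B):
    M=np.array([[np.cos(A[1]),-np.cos(B[1])],[np.sin(A[1]),-np.sin(B[1])]])
    k=np.linalg.solve(M,B[0]-A[0]);return A[0]+k[0]*M[:,0]
E
python3 - <<'E'
from h import *
s=cv2.imread("pics/s3.png");w=cv2.imread("pics/w3.png");ms=arm.camera_model("side");mw=arm.camera_model("wrist")
S1=bearing("side",ms,s,"sp",range(213,230),248,271);S2=bearing("side",ms,s,"red",range(189,203),240,272)
W1=bearing("wrist",mw,w,"sp",range(100,145,3),245,320);W2=bearing("wrist",mw,w,"red",range(180,240,4),200,365)
print(S1,S2,W1,W2,sep="\n");print("spindle",cross(S1,W1),"sleeve",cross(S2,W2), "grasp",arm.get_state()['eef_pos'])
s0=cv2.imread("pics/side0.png")
print(bearing("side",ms,s0,"red",range(276,292),318,350),bearing("side",ms,s0,"sp",range(215,228),248,271), "sleeve0 bearing exp",np.arctan2(-.139-ms['pose'][1][3],.65-ms['pose'][0][3]))
E
```

```text
(array([ 0.07890554, -0.6572708 ]), np.float64(0.9580254623068911), array([251.6, 263.1]), np.float64(0.00046978405092560667))
(array([ 0.07890554, -0.6572708 ]), np.float64(0.9610934807103988), array([246.2, 265.4]), np.float64(0.0019118772570089642))
(array([0.52460907, 0.03022501]), np.float64(0.7927939735568242), array([265.3, 299.8]), np.float64(0.004715931664009117))
(array([0.52460907, 0.03022501]), np.float64(0.7795854129630019), array([233.6, 325.1]), np.float64(0.006135972116375249))
spindle [0.65600515 0.16357917] sleeve [0.63603221 0.14036027] grasp [0.63206985 0.1363684  0.19214202]
(array([ 0.07890554, -0.6572708 ]), np.float64(0.7261573722248715), array([326.1, 342.8]), np.float64(0.0022005454893387175)) (array([ 0.07890554, -0.6572708 ]), np.float64(0.9577848776233834), array([251.6, 263.1]), np.float64(0.0002585154729943078)) sleeve0 bearing exp 0.7369458031497215
```

```bash
python3 - <<'E'
from h import *
def me(n,f,m,rows,u0,u1):
    im=cv2.imread(f);h=cv2.cvtColor(im,cv2.COLOR_BGR2HSV);k=((h[...,0]<8)|(h[...,0]>172))&(h[...,1]>120)
    E=[];B=[]
    for v in rows:
        u=np.where(k[v,u0:u1])[0]+u0
        if len(u)<5: continue
        E.append([v,u.min(),u.max()]);a=[]
        for x in(u.min()-.5+.5*0,u.max()+.5):
            o,d=ray(n,(x,v),m);a.append(np.arctan2(d[1],d[0]))
        B.append(a)
    B=np.array(B);return o[:2],np.median(B.mean(1)),np.median(B[:,0]-B[:,1]),np.array(E)[::3].tolist()
ms=arm.camera_model("side");mw=arm.camera_model("wrist")
a=me("side","pics/side0.png",ms,range(274,294),315,350);b=me("side","pics/s3.png",ms,range(186,205),240,274);c=me("wrist","pics/w3.png",mw,range(165,250,5),200,365)
for x in(a,b,c):print(x)
for p in((.65,-.139),(.635,.139)):
    v=np.array(p)-a[0];print("exp bearing",np.arctan2(v[1],v[0]),"width",2*np.arcsin(.027/np.linalg.norm(v)),np.linalg.norm(v))
print("sleeve",cross(b,c))
E
```

```text
(array([ 0.07890554, -0.6572708 ]), np.float64(0.7328903149308736), np.float64(0.05699060901826514), [[274, 322, 343], [277, 323, 342], [280, 323, 342], [283, 324, 341], [286, 323, 341], [289, 323, 341], [292, 323, 340]])
(array([ 0.07890554, -0.6572708 ]), np.float64(0.962185892210331), np.float64(0.04548704182750768), [[189, 247, 261], [192, 247, 262], [195, 248, 264], [198, 247, 264], [201, 248, 264], [204, 248, 263]])
(array([0.52460907, 0.03022501]), np.float64(0.7817171180867207), np.float64(-0.35000177502717333), [[165, 246, 314], [180, 238, 322], [195, 237, 323], [210, 236, 325], [225, 234, 326], [240, 219, 327]])
exp bearing 0.7369458031497215 width 0.07003481945451069 0.7712026384952035
exp bearing 0.9611627766797964 width 0.055606748912580564 0.9712302720859705
sleeve [0.63289351 0.13771517]
```

```bash
python3 - <<'E'
from h import *
s=cv2.imread("pics/s3.png");w=cv2.imread("pics/w3.png");ms=arm.camera_model("side");mw=arm.camera_model("wrist")
zb=arm.get_state()["eef_pos"][2]-.0633+.0; print("zb",zb)
def colprof(im,u): return cv2.GaussianBlur(im,(3,3),0)[:,u].astype(float)
def cen(n,m,u,v,z,r):
    p=onz(n,(u,v),z,m)[:2];d=p-np.array(m["pose"])[:2,3];return p+r*d/np.linalg.norm(d)
red=lambda p:p[:,2]-p[:,:2].max(1)
print("wrist red col282",np.round(red(colprof(w,275))[148:164]).tolist())
print("side red col 255",np.round(red(colprof(s,255))[198:214]).tolist())
p=colprof(w,282);print("wrist spindle base b-r",np.round(p[80:100,0]-p[80:100,2]).tolist())
p=colprof(s,257);print("side spindle base",np.round(p[222:240,0]-p[222:240,2]).tolist())
for v in(154,156,158):print("w sleeve",v,cen("wrist",mw,282,v,zb,.027))
for v in(205,206,207,208):print("s sleeve",v,cen("side",ms,255.5,v,zb,.027))
for v in(86,88,90):print("w spindle",v,cen("wrist",mw,282.5,v,.015,.015))
for v in(232,233,234,235):print("s spindle",v,cen("side",ms,257.3,v,.015,.015))
E
```

```text
zb 0.12884201898167671
wrist red col282 [-9.0, -10.0, -10.0, -11.0, -10.0, -3.0, 25.0, 60.0, 71.0, 70.0, 70.0, 69.0, 69.0, 69.0, 69.0, 69.0]
side red col 255 [41.0, 41.0, 40.0, 39.0, 38.0, 38.0, 39.0, 40.0, 39.0, 32.0, 20.0, 8.0, 1.0, -1.0, -2.0, -2.0]
wrist spindle base b-r [86.0, 86.0, 86.0, 86.0, 87.0, 90.0, 82.0, 48.0, 14.0, 6.0, 8.0, 8.0, 8.0, 8.0, 8.0, 8.0, 9.0, 9.0, 9.0, 9.0]
side spindle base [1.0, 2.0, 2.0, 3.0, 3.0, 4.0, 4.0, 2.0, 2.0, 3.0, 8.0, 18.0, 32.0, 44.0, 49.0, 51.0, 51.0, 51.0]
w sleeve 154 [0.63305786 0.13978056]
w sleeve 156 [0.63428133 0.14100851]
w sleeve 158 [0.6355278  0.14225958]
s sleeve 205 [0.64321892 0.15296658]
s sleeve 206 [0.64035602 0.14892654]
s sleeve 207 [0.63751429 0.1449164 ]
s sleeve 208 [0.63469349 0.14093581]
w spindle 86 [0.65537289 0.16338889]
w spindle 88 [0.65683765 0.16486378]
w spindle 90 [0.65832329 0.16635972]
s spindle 232 [0.6619985  0.17294976]
s spindle 233 [0.65916616 0.16898158]
s spindle 234 [0.65635287 0.1650401 ]
s spindle 235 [0.65355844 0.16112504]
```

Emit:
arm_command:
  series: [0, 0, 0, -0.08, 0.01, 0.08, 0.5, 0, 0, 0, -0.16, 0.02, 0.16, 0.5, 0, 0, 0, -0.24, 0.021, 0.234, 0.5, 0, 0, 0, -0.24, 0.021, 0.234, 0.5, 0, 0, 0, -0.24, 0.021, 0.234, 0.5]

```text
t: 8.15
eef_pos: [0.6545, 0.1627, 0.1921]
ee_rot: [-3.14, 0.773, -2.358]
force: [0.2, -0.5, -1.5]
width: 0.0537
gripper_force: 25.0
```

```bash
python3 - <<'E'
from h import *
print(arm.get_state()['eef_pos'])
s=arm.grab_frame("side");mw=arm.camera_model("wrist");w=arm.grab_frame("wrist");ms=arm.camera_model("side")
cv2.imwrite("pics/s4.png",s);cv2.imwrite("pics/w4.png",w)
red=lambda im,u:(lambda p:p[:,2]-p[:,:2].max(1))(cv2.GaussianBlur(im,(3,3),0)[:,u].astype(float))
W1=bearing("wrist",mw,w,"sp",range(60,110,3),240,330);print("sp edges",W1)
k=mask(w,"red");print([(v,np.where(k[v,200:365])[0][[0,-1]]+200) for v in range(170,215,10) if k[v,200:365].any()])
r=red(w,280);i=np.argmax(r>30);v=i-(r[i]-30)/(r[i]-r[i-1]);zb=arm.get_state()["eef_pos"][2]-.0633
p=onz("wrist",(280.5,v),zb,mw)[:2];d=p-np.array(mw["pose"])[:2,3];print("sleeve",v,zb,p+.027*d/np.linalg.norm(d))
plan((.6564,.164,.13),held(15))
E
```

```text
[0.65446117 0.16271721 0.19207602]
sp edges (array([0.54711348, 0.05622929]), np.float64(0.7797433126505464), array([259.9, 298.8]), np.float64(0.009065154039943246))
[(170, array([242, 319])), (180, array([238, 321])), (190, array([237, 322])), (200, array([236, 324])), (210, array([238, 325]))]
sleeve 153.43243243243242 0.12896131354835097 [0.65569156 0.1647911 ]
t 8.25 turn [ 0.003 -0.001  0.   ] shift [ 0.417 -0.002  0.433] q [ 0.26  0.2  -0.3  -0.8  -0.51 -0.45]
```

Emit:
arm_command:
  series: [0, 0, 0, 0.05, 0, 0.05, 0.5, 0, 0, 0, 0.1, 0, 0.1, 0.5, 0, 0, 0, 0.14, 0, 0.143, 0.5, 0, 0, 0, 0.175, 0, 0.18, 0.5, 0, 0, 0, 0.175, 0, 0.18, 0.5]

```text
t: 8.88
eef_pos: [0.6546, 0.1623, 0.1665]
ee_rot: [-3.141, 0.772, -2.359]
force: [0.3, -0.0, -2.3]
width: 0.0539
gripper_force: 25.0
```

The sleeve is on the spindle with no contact force. Lowering on.

Emit:
arm_command:
  series: [0, 0, 0, 0.07, 0, 0.072, 0.5, 0, 0, 0, 0.14, 0, 0.143, 0.5, 0, 0, 0, 0.21, 0, 0.215, 0.5, 0, 0, 0, 0.28, 0, 0.287, 0.5, 0, 0, 0, 0.35, 0, 0.36, 0.5, 0, 0, 0, 0.42, 0, 0.43, 0.5, 0, 0, 0, 0.42, 0, 0.43, 0.5]

```text
t: 9.75
eef_pos: [0.6543, 0.1621, 0.1055]
ee_rot: [3.141, 0.771, -2.36]
force: [0.8, -0.2, -1.5]
width: 0.054
gripper_force: 25.0
```

```bash
python3 -c "
from h import *
s=arm.get_state();print(s['force'],s['moment'],s['eef_pos'])
plan((*[a for a in (.6564,.164)],.0762),held(15))"
```

```text
[ 0.84921602 -0.24834294 -1.47461963] [-1.87687118  1.77795063 -0.02467465] [0.65432291 0.16207267 0.10553629]
t 9.75 turn [ 0.003 -0.002 -0.001] shift [ 0.184 -0.001  0.2  ] q [ 0.18  0.33 -0.31 -1.03 -0.48 -0.13]
```

Emit:
arm_command:
  series: [0, 0, 0, 0.06, 0, 0.062, 0.5, 0, 0, 0, 0.12, 0, 0.124, 0.5, 0, 0, 0, 0.165, 0, 0.17, 0.5, 0, 0, 0, 0.18, 0, 0.187, 0.5, 0, 0, 0, 0.18, 0, 0.187, 0.5]

```text
t: 10.38
eef_pos: [0.655, 0.1624, 0.081]
ee_rot: [-3.14, 0.773, -2.359]
force: [-0.8, 0.6, -1.0]
width: 0.0537
gripper_force: 25.0
```

Emit:
arm_command:
  series: [0, 0, 0, 0.01, 0, 0.01, 0.5, 0, 0, 0, 0.02, 0, 0.02, 0.5, 0, 0, 0, 0.03, 0, 0.03, 0.5, 0, 0, 0, 0.03, 0, 0.03, 0.5]

```text
t: 10.88
eef_pos: [0.6553, 0.1628, 0.0784]
ee_rot: [-3.139, 0.775, -2.357]
force: [-4.7, -2.5, 7.2]
width: 0.0539
gripper_force: 25.0
```

Contact at z=0.0784 with 7 N up; I expected 0.0783. It is seated, so I release and verify.

Emit:
arm_command:
  series: [0, 0, 0, 0, 0, 0, 0.75, 0, 0, 0, 0, 0, 0, 1, 0, 0, 0, 0, 0, 0, 1, 0, 0, 0, 0, 0, 0, 1, 0, 0, 0, 0, 0, 0, 1]

```text
t: 11.5
eef_pos: [0.6549, 0.1625, 0.0768]
ee_rot: [-3.14, 0.773, -2.358]
force: [0.7, 0.3, -0.4]
width: 0.0871
gripper_force: 0.0
```

Emit:
arm_command:
  series: [0, 0, 0, 0, 0, -0.2, 1, 0, 0, 0, 0, 0, -0.5, 1, 0, 0, 0, 0, 0, -0.9, 1, 0, 0, 0, 0, 0, -0.9, 1]

```text
t: 12.0
eef_pos: [0.6099, 0.117, 0.1449]
ee_rot: [-3.135, 0.776, -2.355]
force: [0.3, 0.1, 0.4]
width: 0.0874
gripper_force: 0.0
```

```bash
python3 - <<'E'
from h import *
s=arm.get_state();print(s["force"],s["eef_pos"],np.round(s["q"],2))
w=arm.grab_frame("wrist");sd=arm.grab_frame("side");cv2.imwrite("pics/s5.png",sd)
cv2.imwrite("pics/c5.png",np.hstack([cv2.resize(w,(480,360)),cv2.resize(sd[150:270,200:305],(315,360),interpolation=2)]))
E
```

```text
[0.26154769 0.07011173 0.41528977] [0.60991375 0.11701502 0.1449145 ] [ 0.11  0.21 -0.38 -0.98 -0.55 -0.15]
```

View pics/c5.png

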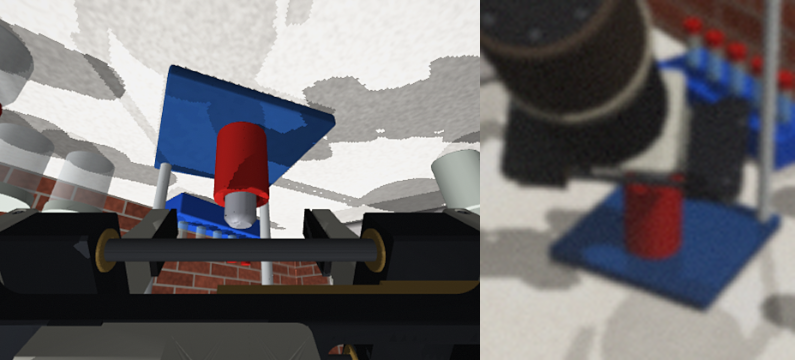

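The sleeve is fully home: its lower edge is on the plate and about 25 mm of spindle shows above it. Now the dish. I'll approach tool-down with the camera trailing (tool x heading about -104°) and the fingers partly open as a pushing fork.

Emit:
arm_command:
  series: [0, 0, 0, 0, 0, -0.5, 1, 0, 0, 0, 0, 0, -0.95, 1]

```text
t: 12.35
eef_pos: [0.5623, 0.0712, 0.2088]
ee_rot: [3.141, 0.771, -2.36]
force: [0.5, -0.5, 1.1]
width: 0.0877
gripper_force: 0.0
```

```bash
cat > sim.py <<'E'
from scan import *
E
python3 - <<'E'
from scan import *
from h import plan,arm
q=np.array(arm.get_state()["q"])
for c,(L,psi) in [((.53,0,.22),(25,55)),((.5,-.12,.22),(5,76)),((.46,-.25,.22),(0,76)),((.434,-.40,.2),(0,76)),((.434,-.4,.03),(0,76)),((.505,-.12,.03),(0,76))]:
    Rt=lean(L,psi);q,er=ik(np.array(c)-.003*Rt[:,2],Rt,P,s,q);print(c,L,psi,np.round(q,2),round(er,4));plan(c,Rt)
E
```

```text
(0.53, 0, 0.22) 25 55 [ 0.12  0.05 -0.36 -0.41 -0.91 -0.51] 0.0
t 12.35 turn [-0.064  0.213 -0.094] shift [ 0.436 -0.279 -0.618] q [ 0.06  0.05 -0.42 -0.85 -0.66 -0.28]
(0.5, -0.12, 0.22) 5 76 [ 0.08  0.12 -0.33 -0.09 -1.09 -0.29] 0.0
t 12.35 turn [-0.146  0.425 -0.321] shift [ 1.186 -0.917 -1.351] q [ 0.06  0.05 -0.42 -0.85 -0.66 -0.28]
(0.46, -0.25, 0.22) 0 76 [-0.12  0.13 -0.35 -0.   -1.09 -0.12] 0.0
t 12.35 turn [-0.133  0.479 -0.329] shift [ 2.045 -1.556 -2.187] q [ 0.06  0.05 -0.42 -0.85 -0.66 -0.28]
(0.434, -0.4, 0.2) 0 76 [-0.41  0.26 -0.24 -0.   -1.07  0.17] 0.0
t 12.35 turn [-0.133  0.479 -0.329] shift [ 3.075 -2.436 -2.91 ] q [ 0.06  0.05 -0.42 -0.85 -0.66 -0.28]
(0.434, -0.4, 0.03) 0 76 [-0.41  0.45 -0.42 -0.   -0.7   0.17] 0.0
t 12.35 turn [-0.133  0.479 -0.329] shift [ 4.259 -2.437 -1.691] q [ 0.06  0.05 -0.42 -0.85 -0.66 -0.28]
(0.505, -0.12, 0.03) 0 76 [ 0.15  0.37 -0.58 -0.   -0.62 -0.39] 0.0
t 12.35 turn [-0.133  0.479 -0.329] shift [ 2.483 -0.953  0.037] q [ 0.06  0.05 -0.42 -0.85 -0.66 -0.28]
```

Emit:
arm_command:
  series: [-0.03, 0.1, -0.06, 0.2, -0.15, -0.3, 0.7, -0.07, 0.2, -0.14, 0.45, -0.35, -0.6, 0.7, -0.1, 0.3, -0.22, 0.7, -0.55, -0.8, 0.7, -0.13, 0.4, -0.29, 0.9, -0.75, -1, 0.7, -0.13, 0.46, -0.32, 0.9, -0.75, -1, 0.7]

```text
t: 12.98
eef_pos: [0.5213, -0.078, 0.2177]
ee_rot: [-3.134, 0.025, -1.829]
force: [-0.6, -0.7, 0.1]
width: 0.0611
gripper_force: 0.0
```

```bash
python3 - <<'E'
from h import *
plan((.46,-.2,.24),lean(0,76));plan((.43,-.42,.2),lean(0,76))
E
```

```text
t 12.97 turn [-0.005  0.016 -0.009] shift [ 1.329  0.279 -0.288] q [ 0.21  0.13 -0.36 -0.02 -1.06 -0.46]
t 12.97 turn [-0.005  0.016 -0.009] shift [3.542 0.011 0.06 ] q [ 0.21  0.13 -0.36 -0.02 -1.06 -0.46]
```

Emit:
arm_command:
  series: [0, 0.01, -0.01, 0.5, 0, 0, 0.68, 0, 0.01, -0.01, 1, 0, 0, 0.68]

```text
t: 13.22
eef_pos: [0.4955, -0.172, 0.2139]
ee_rot: [-3.134, 0.014, -1.808]
force: [1.0, -0.6, -0.6]
width: 0.0595
gripper_force: 0.0
```

Emit:
arm_command:
  series: [0, 0, 0, 0.5, 0, 0, 0.68, 0, 0, 0, 1, 0, 0, 0.68]

```text
t: 13.48
eef_pos: [0.471, -0.271, 0.2128]
ee_rot: [-3.133, 0.014, -1.812]
force: [0.8, 0.4, -0.1]
width: 0.0593
gripper_force: 0.0
```

Emit:
arm_command:
  series: [0, 0, 0, 0.5, 0, 0, 0.68, 0, 0, 0, 1, 0, 0, 0.68, 0, 0, 0, 1, 0, 0, 0.68]

```text
t: 13.85
eef_pos: [0.4462, -0.3694, 0.2106]
ee_rot: [-3.134, 0.015, -1.817]
force: [-0.4, 0.9, -0.1]
width: 0.0597
gripper_force: 0.0
```

```bash
cat >> h.py <<'E'
def dish(n,m,im,z=.028):
    b=max(blobs(im,"blue",200),key=cv2.contourArea) if n=="wrist" else None
    if b is None:
        c=[x for x in blobs(im,"blue",150)];t=proj(n,(.49,-.2,z),m)
        b=min(c,key=lambda x:np.linalg.norm(np.array(cv2.minEnclosingCircle(x)[0])-t))
    h=cv2.convexHull(b)[:,0].astype(float)
    p=np.array([onz(n,u,z,m)[:2] for u in h]);c,r=cv2.minEnclosingCircle(p.astype(np.float32));return c,r,cv2.boundingRect(b)
E
python3 - <<'E'
from h import *
s=arm.get_state();print(s["eef_pos"],s["ee_rot"],s["width"])
mw=arm.camera_model("wrist");w=arm.grab_frame("wrist");cv2.imwrite("pics/w6.png",w)
print(dish("wrist",mw,w))
for n in("side","top"):print(n,dish(n,arm.camera_model(n),arm.grab_frame(n)))
for b in blobs(w,"green",20):
    print(cv2.boundingRect(b),[cv2.minEnclosingCircle(np.array([onz("wrist",u,0,mw)[:2] for u in b[:,0].astype(float)],np.float32))])
E
```

```text
[ 0.44621685 -0.36944176  0.21063584] [-3.13431168  0.01458736 -1.81681408] 0.05966553104480174
((0.4633195996284485, -0.3095828890800476), 0.051024049520492554, (238, 202, 82, 77))
side ((0.4600784182548523, -0.3119836449623108), 0.051812611520290375, (296, 358, 49, 49))
top ((0.6748921275138855, 0.1720135360956192), 0.11079449206590652, (196, 175, 65, 63))
```

View pics/w6.png

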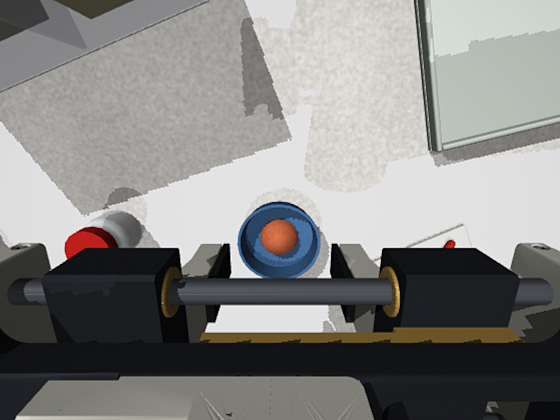

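The dish rim is centred near (280,240) in the wrist view, which puts it at (0.462,-0.310) with r 51 mm. The side view agrees. Now behind it and down.

```bash
python3 - <<'E'
from h import *
plan((.4443,-.388,.2),lean(0,77.2),0);plan((.4443,-.388,.031),lean(0,77.2),0)
E
```

```text
t 14.00 turn [-0.006  0.009 -0.012] shift [ 0.216 -0.021  0.112] q [-0.36  0.23 -0.25 -0.02 -1.08  0.12]
t 14.00 turn [-0.006  0.009 -0.012] shift [ 0.241 -0.007  1.801] q [-0.36  0.23 -0.25 -0.02 -1.08  0.12]
```

Emit:
arm_command:
  series: [-0.006, 0.009, -0.012, 0.22, -0.02, 0.1, 0.68, -0.006, 0.009, -0.012, 0.23, -0.01, 0.55, 0.68, -0.006, 0.009, -0.012, 0.23, -0.01, 1, 0.68, -0.006, 0.009, -0.012, 0.23, -0.01, 1, 0.68]

```text
t: 14.5
eef_pos: [0.4425, -0.3863, 0.109]
ee_rot: [3.136, 0.002, -1.793]
force: [-0.6, 0.1, 0.9]
width: 0.0595
gripper_force: 0.0
```

```bash
python3 - <<'E'
from h import *
plan((.4443,-.388,.031),lean(0,77.2),0)
E
```

```text
t 14.50 turn [0.004 0.001 0.001] shift [ 0.014 -0.026  0.78 ] q [-0.39  0.35 -0.36 -0.   -0.87  0.16]
```

Emit:
arm_command:
  series: [0, 0, 0, 0.01, -0.02, 0.4, 0.68, 0, 0, 0, 0.01, -0.02, 0.7, 0.68, 0, 0, 0, 0.01, -0.02, 0.78, 0.68, 0, 0, 0, 0.01, -0.02, 0.78, 0.68]

```text
t: 15.0
eef_pos: [0.4469, -0.39, 0.0353]
ee_rot: [-3.14, -0.001, -1.793]
force: [-0.4, -0.7, -0.0]
width: 0.0594
gripper_force: 0.0
```

```bash
python3 - <<'E'
from h import *
print(arm.get_state()["eef_pos"])
mk=np.array([.516,-.0715]);u=np.array([np.cos(np.radians(77.2)),np.sin(np.radians(77.2))])
p=mk-.15*u;plan((*p,.031),lean(0,77.2),0)
E
```

```text
[ 0.44685994 -0.39002814  0.03531691]
t 15.00 turn [-0.001 -0.     0.001] shift [-1.759  0.03   0.042] q [-0.39  0.44 -0.42  0.   -0.71  0.17]
```

Emit:
arm_command:
  series: [0, 0, 0, -0.12, 0, 0.02, 0.68, 0, 0, 0, -0.24, 0.01, 0.03, 0.68, 0, 0, 0, -0.34, 0.01, 0.03, 0.68, 0, 0, 0, -0.44, 0.01, 0.03, 0.68, 0, 0, 0, -0.54, 0.02, 0.03, 0.68, 0, 0, 0, -0.64, 0.02, 0.03, 0.68, 0, 0, 0, -0.74, 0.02, 0.03, 0.68, 0, 0, 0, -0.84, 0.02, 0.03, 0.68]

```text
t: 16.0
eef_pos: [0.4626, -0.3071, 0.031]
ee_rot: [-3.141, -0.0, -1.794]
force: [-0.8, -2.9, 2.9]
width: 0.0596
gripper_force: 1.5
```

```bash
cat >> h.py <<'E'
def dtop(n):
    m=arm.camera_model(n);im=arm.grab_frame(n);z=.028
    out=[]
    for b in blobs(im,"blue",150):
        p=np.array([onz(n,q,z,m)[:2] for q in cv2.convexHull(b)[:,0].astype(float)],np.float32);c,r=cv2.minEnclosingCircle(p)
        if .04<r<.062: out.append(np.round([*c,r],4).tolist())
    return out
def rep():
    s=arm.get_state();e=np.array(s["eef_pos"]);print(e.round(4),"F",np.round(s["force"],1))
    print("top",dtop("top"),"side",dtop("side"),"wrist",dtop("wrist"))
E
python3 -c "
from h import *
rep()"
```

```text
[ 0.4626 -0.3071  0.031 ] F [-0.8 -2.9  2.9]
top [] side [] wrist []
```

```bash
python3 - <<'E'
from h import *
mk=np.array([.516,-.0715]);u=np.array([np.cos(np.radians(77.2)),np.sin(np.radians(77.2))])
plan((*(mk-.0495*u),.031),lean(0,77.2),0)
for n in("wrist","side"):
    m=arm.camera_model(n);im=arm.grab_frame(n)
    print(n,[(cv2.boundingRect(b),np.round(cv2.minEnclosingCircle(np.array([onz(n,q,.028,m)[:2] for q in b[:,0].astype(float)],np.float32))[0],3)) for b in blobs(im,"blue",60)])
E
```

```text
t 16.15 turn [-0.  0.  0.] shift [-1.918 -0.002 -0.002] q [-0.23  0.4  -0.51 -0.   -0.66  0.01]
wrist [((312, 305, 44, 27), array([ 0.439, -0.273])), ((218, 305, 35, 27), array([ 0.492, -0.285])), ((243, 259, 85, 20), array([ 0.46 , -0.305]))]
side [((225, 213, 75, 39), array([0.665, 0.15 ])), ((51, 149, 54, 23), array([0.396, 0.872]))]
```

Emit:
arm_command:
  series: [0, 0, 0, -0.12, 0, 0, 0.68, 0, 0, 0, -0.24, 0, 0, 0.68, 0, 0, 0, -0.36, 0, 0, 0.68, 0, 0, 0, -0.48, 0, 0, 0.68, 0, 0, 0, -0.6, 0, 0, 0.68, 0, 0, 0, -0.72, 0, 0, 0.68, 0, 0, 0, -0.84, 0, 0, 0.68, 0, 0, 0, -0.96, 0, 0, 0.68]

```text
t: 17.25
eef_pos: [0.4839, -0.2132, 0.031]
ee_rot: [-3.141, -0.0, -1.794]
force: [-0.4, -1.1, 0.3]
width: 0.0596
gripper_force: 0.5
```

```bash
python3 - <<'E'
from h import *
mk=np.array([.516,-.0715]);u=np.array([np.cos(np.radians(77.2)),np.sin(np.radians(77.2))])
plan((*(mk-.0495*u),.031),lean(0,77.2),0);print(arm.get_state()["eef_pos"])
for n in("wrist","side","top"):
    m=arm.camera_model(n);im=arm.grab_frame(n);cv2.imwrite(f"pics/{n}8.png",im)
    print(n,[(cv2.boundingRect(b),np.round(cv2.minEnclosingCircle(np.array([onz(n,q,.028,m)[:2] for q in b[:,0].astype(float)],np.float32))[0],3)) for b in blobs(im,"blue",60)])
E
```

```text
t 17.25 turn [-0. -0. -0.] shift [-0.958  0.001 -0.   ] q [-0.04  0.37 -0.57  0.   -0.64 -0.18]
[ 0.48392839 -0.21321306  0.03097176]
wrist [((313, 305, 43, 27), array([ 0.46 , -0.179])), ((218, 305, 34, 27), array([ 0.514, -0.192])), ((243, 257, 87, 22), array([ 0.481, -0.211]))]
side [((287, 334, 18, 14), array([ 0.483, -0.211])), ((224, 213, 52, 39), array([0.65 , 0.147])), ((30, 149, 75, 44), array([0.34 , 0.848]))]
top [((57, 309, 20, 78), array([0.289, 0.723])), ((196, 175, 65, 63), array([0.675, 0.172])), ((147, 140, 66, 26), array([0.879, 0.321]))]
```

```bash
cat >> h.py <<'E'
from scipy.optimize import least_squares
mk=np.array([.516,-.0715])
def rim(im,m,e):
    k=mask(im,"blue");P=[]
    for u in range(225,345,2):
        v=np.where(k[235:300,u])[0]
        if len(v): P.append(onz("wrist",(u,v[0]+234.5),.028,m)[:2])
    P=np.array(P);f=lambda c:np.linalg.norm(P-c,axis=1)-.05
    r=least_squares(f,e[:2]+.05*(mk-e[:2])/np.linalg.norm(mk-e[:2]),loss="soft_l1",f_scale=.001);return r.x,len(P),np.abs(r.fun).mean()
E
python3 - <<'E'
from h import *
e=np.array(arm.get_state()["eef_pos"]);m=arm.camera_model("wrist");c,n,er=rim(cv2.imread("pics/wrist8.png"),m,e)
Rc=R.from_euler("xyz",arm.get_state()["ee_rot"]).as_matrix()
print(c,n,er,"ahead/lat",Rc.T[:2,:2]@(c-e[:2]),"to mark (tool)",Rc.T[:2,:2]@(mk-c))
E
```

```text
[ 0.49287589 -0.17374939] 44 0.0008796428208248049 ahead/lat [-0.04055799  0.00023273] to mark (tool) [-1.04831585e-01 -1.43364944e-05]
```

Emit:
arm_command:
  series: [0, 0, 0, -0.12, 0, 0, 0.68, 0, 0, 0, -0.24, 0, 0, 0.68, 0, 0, 0, -0.36, 0, 0, 0.68, 0, 0, 0, -0.48, 0, 0, 0.68, 0, 0, 0, -0.6, 0, 0, 0.68, 0, 0, 0, -0.72, 0, 0, 0.68, 0, 0, 0, -0.82, 0, 0, 0.68, 0, 0, 0, -0.9, 0, 0, 0.68]

```text
t: 18.4
eef_pos: [0.5039, -0.1256, 0.031]
ee_rot: [-3.141, -0.0, -1.794]
force: [0.3, -1.9, 0.1]
width: 0.0598
gripper_force: 0.8
```

```bash
python3 - <<'E'
from h import *
e=np.array(arm.get_state()["eef_pos"]);m=arm.camera_model("wrist");w=arm.grab_frame("wrist");c,n,er=rim(w,m,e)
print(e,arm.get_state()["force"]);print("rim",c,n,er)
for n in("side","top"):
    m=arm.camera_model(n);im=arm.grab_frame(n);cv2.imwrite(f"pics/{n}9.png",im)
    print(n,dtop(n),[(cv2.boundingRect(b)) for b in blobs(im,"blue",40)],"green",[(cv2.boundingRect(b),np.round(cv2.minEnclosingCircle(np.array([onz(n,q,0,m)[:2] for q in b[:,0].astype(float)],np.float32)),3).tolist() if 0 else 0) for b in blobs(im,"green",5)], proj(n,(*mk,0),m))
E
```

```text
[ 0.50388306 -0.1255642   0.03098345] [-0.97639692  0.98270178 -0.18679433]
rim [ 0.51204831 -0.08618589] 44 0.0007289902250509635
side [] [(268, 304, 17, 15), (224, 213, 32, 32), (306, 188, 9, 15), (27, 150, 78, 42)] green [((268, 312, 21, 10), 0)] [267.30323427 304.08625109]
top [] [(57, 309, 15, 78), (196, 175, 65, 63), (147, 140, 66, 26)] green [((301, 260, 12, 3), 0)] [305.83096104 244.83078016]
```

Emit:
arm_command:
  series: [0, 0, 0, 0.3, 0, 0, 0.68, 0, 0, 0, 0.65, 0, -0.1, 0.68, 0, 0, 0, 0.75, 0, -0.6, 0.68, 0, 0, 0, 0.8, 0, -1, 0.68, 0, 0, 0, 0.8, 0, -1, 0.68]

```text
t: 19.27
eef_pos: [0.4878, -0.2052, 0.1343]
ee_rot: [-3.134, 0.001, -1.795]
force: [-0.7, 0.2, -0.9]
width: 0.0594
gripper_force: 0.0
```

```bash
cat >> h.py <<'E'
def circ(n,m,P,z,r,c0):
    Q=np.array([onz(n,q,z,m)[:2] for q in P]);f=lambda c:np.linalg.norm(Q-c,axis=1)-r
    s=least_squares(f,c0,loss="soft_l1",f_scale=.001);return np.round(s.x,4),round(float(np.abs(s.fun).mean()),4),len(Q)
def see():
    e=arm.get_state()["eef_pos"];print(np.round(e,4))
    for n in("wrist","side","top"):
        m=arm.camera_model(n);im=arm.grab_frame(n);cv2.imwrite(f"pics/{n}_l.png",im)
        k=mask(im,"blue");c=proj(n,(.512,-.08,.028),m)
        cs=[b for b in blobs(im,"blue",60) if np.linalg.norm(b[:,0].mean(0)-c)<(70 if n=="wrist" else 25)]
        if cs:
            h=cv2.convexHull(np.vstack(cs))[:,0].astype(float);print(n,"dish",circ(n,m,h,.028,.05,(.512,-.08)),cv2.boundingRect(np.vstack(cs)))
        g=[b for b in blobs(im,"green",5)]
        if g:
            b=np.vstack(g)[:,0].astype(float)
            Q=np.array([onz(n,q,0,m)[:2] for q in b]);q=Q[np.linalg.norm(Q-mk,axis=1)>.055]
            f=lambda c:np.linalg.norm(q-c,axis=1)-.058
            if len(q)>5:s=least_squares(f,mk,loss="soft_l1",f_scale=.0005);print(n,"mark outer",s.x.round(4),len(q))
E
python3 -c "
from h import *
see()"
```

```text
[ 0.4878 -0.2052  0.1343]
wrist dish (array([ 0.5131, -0.0757]), 0.0024, 13) (236, 304, 97, 28)
wrist mark outer [ 0.5172 -0.0679] 65
side mark outer [ 0.5145 -0.0694] 8
```

Emit:
arm_command:
  series: [0, 0, 0, -0.1, 0, -0.5, 0.68, 0, 0, 0, -0.1, 0, -0.9, 0.68, 0, 0, 0, -0.1, 0, -0.9, 0.68, 0, 0, 0, -0.1, 0, -0.9, 0.68]

```text
t: 19.92
eef_pos: [0.4873, -0.1941, 0.2194]
ee_rot: [3.14, 0.0, -1.794]
force: [0.1, 0.4, -0.1]
width: 0.0595
gripper_force: 0.0
```

```bash
python3 -c "
from h import *
see()"
```

```text
[ 0.4873 -0.1941  0.2194]
wrist dish (array([ 0.512 , -0.0798]), 0.0016, 33) (243, 243, 76, 74)
wrist mark outer [ 0.5167 -0.0699] 122
side dish (array([ 0.5131, -0.0829]), 0.0038, 16) (247, 284, 26, 28)
side mark outer [ 0.5146 -0.069 ] 7
```

Emit:
arm_command:
  series: [0, 0, 0, -0.3, 0, 0, 0.68, 0, 0, 0, -0.58, 0, 0, 0.68, 0, 0, 0, -0.58, 0, 0, 0.68, 0, 0, 0, -0.58, 0, 0, 0.68]

```text
t: 20.58
eef_pos: [0.5006, -0.138, 0.2202]
ee_rot: [3.141, -0.001, -1.794]
force: [-0.1, 0.2, 0.4]
width: 0.0592
gripper_force: 0.0
```

```bash
python3 -c "
from h import *
see()
plan((.52,-.12,.2),lean(0,77.2))"
```

```text
[ 0.5006 -0.138   0.2202]
wrist dish (array([ 0.5124, -0.0786]), 0.0007, 37) (241, 201, 81, 77)
wrist mark outer [ 0.516  -0.0701] 188
side dish (array([ 0.5136, -0.0837]), 0.004, 17) (247, 284, 24, 29)
side mark outer [ 0.5146 -0.069 ] 7
top dish (array([ 0.5153, -0.0768]), 0.0032, 10) (302, 252, 20, 8)
top mark outer [ 0.518  -0.0714] 11
t 20.73 turn [ 0. -0. -0.] shift [-0.223 -0.148  0.176] q [ 0.11  0.12 -0.37  0.   -1.08 -0.33]
```

View pics/wrist_l.png

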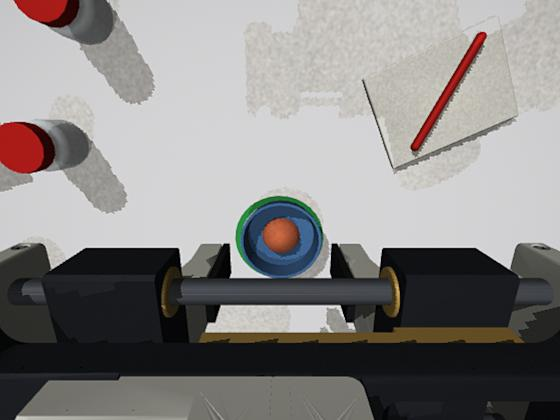

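The dish is centred at (281,239) in the wrist view, with the green edge showing mostly behind it. About 9 mm of forward push and 1.6 mm sideways remain. I'll go back behind it and push again.

```bash
python3 -c "
from h import *
plan((.4919,-.1857,.125),lean(0,77.2),0);plan((.4919,-.1857,.031),lean(0,77.2),0)"
```

```text
t 20.73 turn [ 0. -0. -0.] shift [ 0.48  -0.02   0.957] q [ 0.11  0.12 -0.37  0.   -1.08 -0.33]
t 20.73 turn [ 0. -0. -0.] shift [ 0.48  -0.02   1.897] q [ 0.11  0.12 -0.37  0.   -1.08 -0.33]
```

Emit:
arm_command:
  series: [0, 0, 0, 0.48, -0.02, 0.1, 0.68, 0, 0, 0, 0.48, -0.02, 0.5, 0.68, 0, 0, 0, 0.48, -0.02, 0.95, 0.68, 0, 0, 0, 0.48, -0.02, 0.95, 0.68]

```text
t: 21.22
eef_pos: [0.4897, -0.1856, 0.1233]
ee_rot: [3.135, -0.001, -1.796]
force: [0.0, -0.3, 1.3]
width: 0.0596
gripper_force: 0.0
```

Emit:
arm_command:
  series: [0, 0, 0, 0, 0, 0.4, 0.68, 0, 0, 0, 0, 0, 0.8, 0.68, 0, 0, 0, 0, 0, 0.94, 0.68, 0, 0, 0, 0, 0, 0.94, 0.68, 0, 0, 0, 0, 0, 0.94, 0.68]

```text
t: 21.85
eef_pos: [0.4938, -0.1853, 0.0337]
ee_rot: [-3.138, 0.0, -1.794]
force: [0.3, 0.0, 0.6]
width: 0.0596
gripper_force: 0.0
```

```bash
python3 -c "
from h import *
print(arm.get_state()['eef_pos']);plan((.5074,-.1174,.031),lean(0,77.2),0)"
```

```text
[ 0.49376866 -0.18531613  0.03372826]
t 21.85 turn [-0.002  0.     0.   ] shift [-0.692  0.017  0.027] q [ 0.01  0.36 -0.57  0.   -0.64 -0.24]
```

Emit:
arm_command:
  series: [0, 0, 0, -0.2, 0, 0.01, 0.68, 0, 0, 0, -0.4, 0, 0.01, 0.68, 0, 0, 0, -0.54, 0, 0.01, 0.68, 0, 0, 0, -0.6, 0, 0.01, 0.68, 0, 0, 0, -0.64, 0, 0.01, 0.68, 0, 0, 0, -0.67, 0, 0.01, 0.68, 0, 0, 0, -0.7, 0, 0.01, 0.68, 0, 0, 0, -0.7, 0, 0.01, 0.68]

```text
t: 22.85
eef_pos: [0.5079, -0.1169, 0.0309]
ee_rot: [-3.141, -0.0, -1.794]
force: [-0.8, -0.8, 1.9]
width: 0.0594
gripper_force: 0.9
```

Emit:
arm_command:
  series: [0, 0, 0, 0.2, 0, 0, 0.68, 0, 0, 0, 0.5, 0, 0, 0.68, 0, 0, 0, 0.6, 0, -0.4, 0.68, 0, 0, 0, 0.6, 0, -0.9, 0.68, 0, 0, 0, 0.6, 0, -0.9, 0.68]

```text
t: 23.48
eef_pos: [0.4974, -0.1758, 0.1248]
ee_rot: [-3.133, 0.001, -1.794]
force: [0.4, -0.1, -0.4]
width: 0.0597
gripper_force: 0.0
```

Emit:
arm_command:
  series: [0, 0, 0, 0, 0, -0.5, 0.68, 0, 0, 0, -0.2, 0, -1, 0.68, 0, 0, 0, -0.42, 0, -1, 0.68, 0, 0, 0, -0.42, 0, -1, 0.68, 0, 0, 0, -0.42, 0, -1, 0.68]

```text
t: 24.1
eef_pos: [0.5033, -0.1345, 0.22]
ee_rot: [3.141, -0.0, -1.794]
force: [0.2, 0.3, -0.1]
width: 0.0595
gripper_force: 0.0
```

```bash
python3 -c "
from h import *
see()"
```

```text
[ 0.5033 -0.1345  0.22  ]
wrist dish (array([ 0.5157, -0.0709]), 0.0008, 31) (241, 204, 80, 75)
wrist mark outer [ 0.5166 -0.07  ] 157
side dish (array([ 0.5175, -0.0753]), 0.005, 17) (247, 282, 26, 28)
side mark outer [ 0.5149 -0.0688] 9
top dish (array([ 0.5202, -0.0698]), 0.005, 9) (299, 251, 21, 8)
top mark outer [ 0.518  -0.0707] 17
```

Emit:
arm_command:
  series: [0, 0, 0, 0.5, 0, -0.3, 0.68, 0, 0, 0, 1, 0, -0.5, 0.68]

```text
t: 24.5
eef_pos: [0.4815, -0.2331, 0.2717]
ee_rot: [-3.141, -0.0, -1.793]
force: [0.8, -0.7, 0.1]
width: 0.0596
gripper_force: 0.0
```

Emit:
arm_command:
  series: [0, 0, 0, 0.5, 0, 0, 0.68, 0, 0, 0, 1, 0, 0, 0.68, 0, 0, 0, 1, 0, 0, 0.68, 0, 0, 0, 1, 0, 0, 0.68]

```text
t: 25.0
eef_pos: [0.459, -0.3298, 0.2704]
ee_rot: [3.141, 0.0, -1.796]
force: [-1.1, -0.1, -0.0]
width: 0.0598
gripper_force: 0.0
```

```bash
python3 -c "
from h import *
see()
for n in('top','side'):
    m=arm.camera_model(n);im=arm.grab_frame(n)
    print(n,'others',[np.round(onz(n,cv2.fitEllipse(b)[0],.068,m)[:2],3).tolist() for b in blobs(im,'red',100)][:9] if n=='top' else '')
    # same dish fit on the initial picture as a check of bias
"
```

```text
[ 0.459  -0.3298  0.2704]
wrist dish (array([ 0.5112, -0.0819]), 0.0021, 14) (255, 314, 51, 18)
wrist mark outer [ 0.5166 -0.0696] 84
side dish (array([ 0.5177, -0.0741]), 0.0046, 16) (247, 282, 33, 28)
side mark outer [ 0.5147 -0.0692] 10
top dish (array([ 0.5154, -0.0692]), 0.0015, 19) (291, 230, 30, 29)
top mark outer [ 0.5156 -0.0727] 63
top others [[0.34, 0.212], [0.398, 0.126], [0.725, -0.042], [0.736, -0.245]]
side others
```

```bash
python3 -c "
from station import arm
print(arm.job_done())"
```

```text
the job is handed in; nothing more can be done
None
```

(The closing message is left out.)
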